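# Feed a brass blank through the stamping guide

### The job

Take the push stick whose tongue is slim enough for the steel guide's channel and, holding it by its handle, push the brass blank along the channel, under the bridge, until it is home against the end stop. Touch the blank only with the stick and leave the wide push stick alone. Then draw the stick out and set it back on the bench on its flat sole, clear of the guide.

Things in the scene. Friction and masses are not known exactly. Their poses are not given: they have to be found in the camera images.
- guide: Fixed steel guide, 76 mm wide, x -80..125 mm. Origin: underside at bench height, z up, x = feed direction along the channel. Channel 36 mm wide about y=0, floor 12 mm, side rails' tops 36 mm over the bench, mouth open at x=-70, end stop face at x=110. Open above but for a bridge at x 15..55: underside 36, top 48 mm over the bench.
- blank: Brass blank 40 (x) x 32 (y) x 14 mm high, about 150 g, loose on the channel floor before the bridge, its length along the channel. Origin: centre of its underside. Home against the stop its origin is at guide x=90 mm.
- slim_stick: Wooden push stick with the slim tongue, about 90 g, standing on its sole on the bench. Origin: underside, below the handle's centre; z up, x towards the tip. Tongue 16 mm wide, 12 mm high, blunt tip at x=165 mm; tail at x=-20. Upright handle block x -20..20, y -13..13 mm, top 80 mm above the sole.
- wide_stick: The other wooden push stick: same origin, axes, length and handle, but its tongue is 48 mm wide, too wide for the channel. Not to be moved.
There are look-alikes about, which are no part of the job. Leave any blue or red look-alike of the guide alone.

How it is judged:
On the way, in this order (a step that is already met when the one before it is completed fails the run):
1. the slim stick's tongue is in the mouth of the channel behind the blank, which is still before the bridge (x of slim_stick in the frame of guide between -0.23 and -0.08 m and y of slim_stick in the frame of guide between -0.04 and 0.04 m and z of slim_stick in the frame of guide between 0.006 and 0.03 m and x of blank in the frame of guide below 0 m), for 0.05 s.
2. the blank is within 12 mm of the end stop, with the tongue still in the channel behind it (x of blank in the frame of guide above 0.078 m and x of slim_stick in the frame of guide between -0.14 and -0.08 m and y of slim_stick in the frame of guide between -0.04 and 0.04 m and z of slim_stick in the frame of guide below 0.03 m), for 0.1 s.
At the end, for the whole second after the job is handed in: The blank lies flat in the channel within 12 mm of the end stop; the slim stick stands on its sole on the bench (within 6 mm and 0.1 rad), not touching the guide; both at rest (x of blank in the frame of guide between 0.078 and 0.095 m and y of blank in the frame of guide between -0.012 and 0.012 m and z of blank in the frame of guide below 0.018 m and linear speed of each of blank, slim_stick below 0.01 m/s and height (world z) of slim_stick between -0.004 and 0.006 m and angle between slim_stick's own z axis and vertical below 0.1 rad and contact force between slim_stick and guide below 0.05 N).
It fails at once if the robot touches the blank (contact force between any of the fingers, the arm and blank above 0.3 N).
It fails at once if the wide stick is moved by more than 30 mm (distance of wide_stick from where it was at the start of the episode above 0.03 m).
It fails at once if the blank is touched with the wide stick or tossed out of the channel (contact force between wide_stick and blank above 0.3 N or z of blank in the frame of guide above 0.04 m).
It also fails if it takes over 58 s, if anything falls off the work surface, if the arm or the gripper's body presses on something with over 40 N, if the wrist force passes 120 N, or if a joint passes its speed limit or range.

### The arm

A 7-joint arm with a two-finger parallel gripper is mounted at the origin on the work surface. World frame = base frame: x ahead of the robot, y to its left, z up, the work surface at z = 0. Lengths are in m, angles in rad, forces in N, time in s.
With the tool pointing down it reaches from about 0.425 to 0.95 m from the base axis. Payload 4.7 kg.
Tool frame: the origin (TCP) lies on the centre line of the jaws, within the pads' length; the fingertips stand env.tips_ahead ahead of it and the grasp point (between the pads) lies 8 mm behind it (env.tips_ahead is the distance from the TCP to the fingertips, in m); z points along the fingers, x is the direction in which the jaws open and shut, and the axes are right-handed (so a half turn about z gives the same grasp; the last joint's range is limited). The gripper opens to 87 mm and grips with 3 to 60 N. Pads are 19 mm wide; open, the fingers measure 117 mm over their backs; the gripper's body (75 mm by 190 mm) begins 51 mm behind the grasp point.
Start: joints at [1.227, 0.469, -0.049, 1.532, 0.024, 1.141, -0.082], TCP at [0.209, -0.642, 0.234] pointing down, gripper open.
Joint ranges: [-2.59, 2.59], [-0.33, 1.99], [-1.39, 1.29], [0.1, 2.45], [-1.04, 4.18], [0.21, 1.99], [-2.66, 2.66]. Speed limits (rad/s): [2.57, 2.57, 3.14, 3.14, 3.14, 3.14, 3.14].

### API

Orientations are given as a rotation vector (axis times angle).
In Python, from rig import sense, camera, get_calibration, env, spot_in, pinpoint gives the robot as it stands.
- The arm moves only by the shell command python3 -m creep 'ROWS' [FORCE]. ROWS is JSON, one flat list of numbers, 7 for each row, row after row: the shift along the tool's x, y, z in mm, then the turn, a rotation vector about the tool's x, y, z in degrees, then the finger opening in mm, from 0 to 87. A call has 1 to 10 rows; each row shifts and turns the pose as measured when the row begins, along the tool's axes as they then stand; what a row does not reach is not made up. A row lasts 1/12 s, in which the tool goes at most 41.7 mm and 7.16 degrees, less where a joint would pass 70% of its speed; a pose out of reach is approached as far as the arm can. A call is refused whole if a number of a shift passes 41.7 or a number of a turn 7.16, either way. A call with a gripper value outside its range is refused whole. The fingers move at their own pace and stop on an object; FORCE is the grip in N (left out, the last holds). Time passes only in rows, so rows that do not move let the fingers close. It gives the time, the measured TCP pose, the force and the opening at its end, in the units of the state.
- sense(): the state, without advancing time (a new reading comes with each control period).
- camera(name): name is "side" or "top"; returns the picture (420x560x3 uint8, blue, green, red); there is no depth.
- get_calibration(name): a dict with "fx", "fy", "cx", "cy" (pixels), "R" (3x3) and "t" (3): a world point X has camera coordinates R X + t. Camera axes: x right, y down, z forward; pixel columns grow to the right and rows downward; lengths in m; the calibration is good to about 2 mm. A picture is of the moment at which its call begins. get_calibration takes no time and is no camera call.
- env.finish_job(): hands the job in, once; it reports no verdict.
Trained networks look in the newest picture that a camera, given by its name, has taken for a name from the list of things; names that differ only in an ending like _2 or _b are one class to them, and where a whole thing is asked for, a point or a joint stands for the part that bears it (a point fixed in the world has none). Each returns a list of dicts, best first, with "confidence" (0 to 1); they miss things now and then, are a little off and sometimes report something else, mostly with a low value. They report only what shows in the picture. A call takes as long as a camera call. They do not tell look-alikes from the thing itself.
- spot_in(camera, query): "xy" ([column, row] in pixels, amid what is visible of it).
- pinpoint(camera, query): "xy" ([column, row] in pixels: a listed point, or the origin of a listed thing).
The state is a dict: "clock": time; "q": joint angles; "joint_velocities": joint speeds; "joint_torque": joint torques, N m; "tool_pos": TCP position; "tcp_rot": TCP orientation; "wrist_force": force on the tool from outside, world axes, zero at the start; "torque": the same for the moment, N m; "finger_gap": finger opening in m.
Only numpy, scipy, OpenCV 4.12 (cv2) and the standard library are available. Lean on these libraries where they do the work, as an engineer would, in place of code of your own. Each camera call takes 0.05 s, during which the arm holds its last target.

## Working session

There is one attempt and no reset: what is moved stays moved. The work goes in short steps, Python scripts to look and compute and a shell command to move; the robot and the scene stay as the last step left them, time stands still between calls to the robot, and variables do not carry over. Pictures are saved under pics/ and viewed, and the job is handed in when it is done.

```bash
ls; mkdir -p pics
python3 - <<'E'
from rig import sense,camera,get_calibration,env,spot_in,pinpoint
import cv2
for c in("side","top"):
    cv2.imwrite(f"pics/{c}0.png",camera(c))
    k=get_calibration(c);print(c,k)
    for q in("guide","blank","slim_stick","wide_stick"):
        print(q,"pin",[(r["xy"],round(r["confidence"],2)) for r in pinpoint(c,q)][:4],"spot",[(r["xy"],round(r["confidence"],2)) for r in spot_in(c,q)][:4])
print(sense(),env.tips_ahead)
E
```

```text
pics
side {'fx': 435.2224525916358, 'fy': 435.2224525916358, 'cx': 282.90669080779537, 'cy': 207.97976168878628, 'R': array([[ 0.99989635, -0.01010898, -0.01025142],
       [-0.01406354, -0.53335927, -0.8457719 ],
       [ 0.0030822 ,  0.84582841, -0.53344615]]), 't': array([-0.40886223,  0.03725766,  0.87928597])}
guide pin [([213.8, 164.4], 0.86), ([254.0, 235.5], 0.82), ([361.4, 234.7], 0.73), ([170.4, 335.5], 0.61)] spot [([256.8, 223.0], 0.94), ([212.3, 154.3], 0.94), ([362.7, 223.0], 0.91), ([171.4, 324.0], 0.56)]
blank pin [([362.7, 236.3], 0.84)] spot [([361.4, 233.5], 0.88)]
slim_stick pin [] spot [([359.9, 152.9], 0.64)]
wide_stick pin [([289.6, 166.7], 0.88)] spot [([297.7, 154.4], 0.95)]
top {'fx': 468.5139110321244, 'fy': 468.5139110321244, 'cx': 272.5129087126396, 'cy': 207.6868087469971, 'R': array([[ 0.01673937, -0.99975095, -0.01475936],
       [-0.99065424, -0.01458497, -0.13561507],
       [ 0.13536603,  0.01689153, -0.99065166]]), 't': array([0.00570166, 0.44388457, 1.04639406])}
guide pin [([398.9, 297.7], 0.92), ([151.8, 300.7], 0.87), ([289.4, 246.0], 0.82), ([
[... 329 characters left out ...]
([ 1.22712826,  0.46854853, -0.04857917,  1.53250487,  0.02410392,
        1.14101025, -0.08231065]), 'joint_velocities': array([-9.94246595e-04,  1.05555224e-03, -8.03877655e-04,  5.51913658e-04,
       -8.55910546e-05,  8.82989139e-04,  1.52361520e-03]), 'joint_torque': array([ 2.58954969e-04, -5.07814801e+01, -8.04732065e-02, -2.36456144e+01,
       -6.11698162e-02,  3.10692913e-02, -9.80588197e-07]), 'tool_pos': array([ 0.2090113 , -0.64183802,  0.23360545]), 'tcp_rot': array([ 2.54211229e+00, -1.84580469e+00,  1.69071081e-04]), 'wrist_force': array([-1.55347031,  0.12085897, -0.39424824]), 'torque': array([-0.0201964 ,  0.01745306, -0.0186628 ]), 'finger_gap': 0.08726373636913666} 0.011
```

View pics/side0.png

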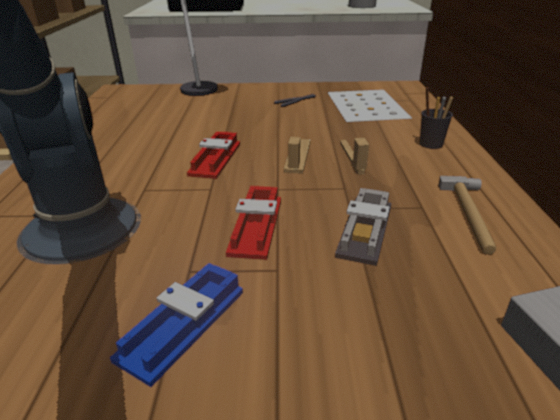

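View pics/top0.png

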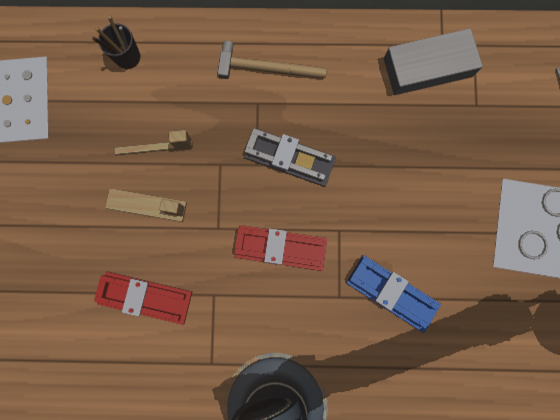

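The slim stick is the upper stick in the top view, with its handle at (180,140) and tip at (115,151); its tongue is visibly narrower than that of the one at (170,207). The steel guide is the grey one at (290,158) with the brass blank in it. Next I'll enlarge both.

Run:
```python
import cv2,numpy as np
a=cv2.imread("pics/top0.png")
g=cv2.convertScaleAbs(a,alpha=1.6)
cv2.imwrite("pics/c1.png",cv2.resize(g[120:195,235:345],None,fx=7,fy=7,interpolation=cv2.INTER_CUBIC))
cv2.imwrite("pics/c2.png",cv2.resize(g[120:230,95:200],None,fx=5,fy=5,interpolation=cv2.INTER_CUBIC))
s=cv2.convertScaleAbs(cv2.imread("pics/side0.png"),alpha=1.6)
cv2.imwrite("pics/c3.png",cv2.resize(s[125:265,270:400],None,fx=4,fy=4,interpolation=cv2.INTER_CUBIC))
```

```text
(no output)
```

View pics/c1.png

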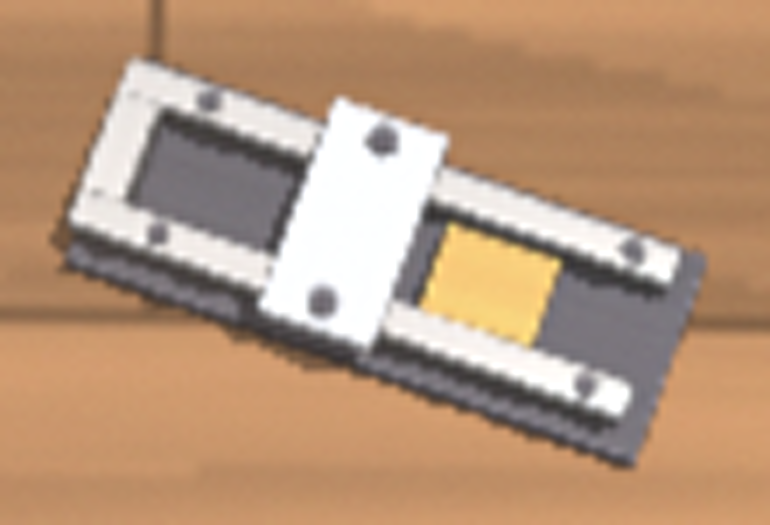

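View pics/c2.png

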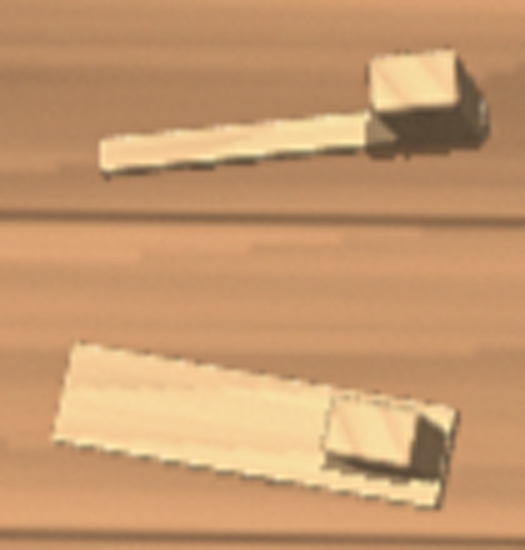

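View pics/c3.png

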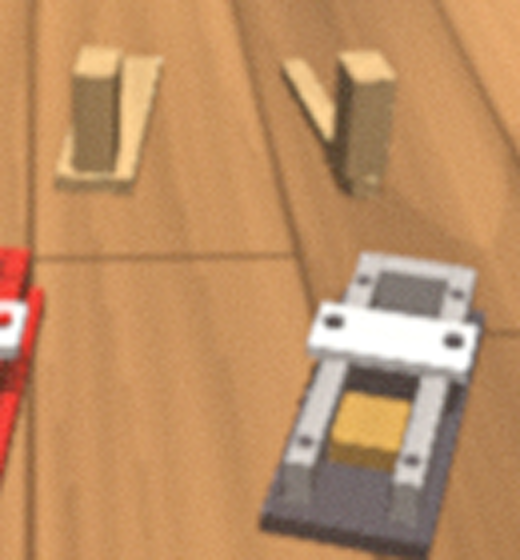

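The crop confirms it. The thin-tongued stick (top 180,140 / side 360,153) is the slim one. The wide one is at (170,207), and the grey guide holds the brass blank before the bridge, with its mouth on the right. Now I'll fit the poses.

```bash
cat > h.py <<'E'
import numpy as np
from scipy.optimize import least_squares
from rig import get_calibration
def proj(c,X):
    k=get_calibration(c);P=np.asarray(X)@k["R"].T+k["t"]
    return np.c_[k["fx"]*P[:,0]/P[:,2]+k["cx"],k["fy"]*P[:,1]/P[:,2]+k["cy"]]
def place(p,L):
    c,s=np.cos(p[2]),np.sin(p[2]);L=np.asarray(L)
    return np.c_[p[0]+c*L[:,0]-s*L[:,1],p[1]+s*L[:,0]+c*L[:,1],L[:,2]]
def fit(obs,p0):  # obs: list of (cam, px(N,2), local(N,3))
    f=lambda p:np.concatenate([(proj(c,place(p,L))-px).ravel() for c,px,L in obs])
    r=least_squares(f,p0,loss="soft_l1");return r.x,f(r.x).reshape(-1,2)
def unc(px,s,o): return (np.array(px,float)+.5)/s-.5+np.array(o)
E
python3 - <<'E'
from h import *
np.set_printoptions(precision=4,suppress=True)
G=[[.11,-.018,.036],[-.07,-.018,.036],[-.07,.018,.036],[-.08,-.038,.012],[.055,-.038,.048],[.015,-.038,.048],[.015,.038,.048],[.055,.038,.048]]
gp=unc([(160,112),(662,285),(632,382),(705,258),(338,97),(450,135),(370,355),(258,305)],7,(235,120))
gt=("top",gp,G)
# side: bridge top corners
s=("side",unc([(325,300),(478,325),(470,378),(310,350),(262,525),(425,558)],4,(270,125)),[[.055,.038,.048],[.055,-.038,.048],[.015,-.038,.048],[.015,.038,.048],[-.08,.038,0],[-.08,-.038,0]])
for o in ([gt],[s],[gt,s]):
    p,r=fit(o,[.6,0,1.5]);print("guide",p,np.degrees(p[2]));print(r.T)
S=[[.02,-.013,.08],[-.02,-.013,.08],[-.02,.013,.08],[.02,.013,.08],[.165,-.008,.012],[.165,.008,.012]]
t=("top",unc([(370,60),(456,50),(461,103),(371,110),(99,140),(102,172)],5,(95,120)),S)
s2=("side",unc([(342,55),(380,50),(395,78),(352,84),(283,65),(303,58)],4,(270,125)),[[.02,.013,.08],[.02,-.013,.08],[-.02,-.013,.08],[-.02,.013,.08],[.165,.008,.012],[.165,-.008,.012]])
for o in ([t],[s2],[t,s2]):
    p,r=fit(o,[.65,.2,1.6]);print("stick",p,np.degrees(p[2]));print(r.T)
B=("top",unc([(448,222),(562,258),(535,345),(420,308)],7,(235,120)),[[.02,-.016,.026],[-.02,-.016,.026],[-.02,.016,.026],[.02,.016,.026]])
p,r=fit([B],[.6,0,1.5]);print("blank",p,r.T)
E
```

```text
guide [ 0.5611 -0.0469  1.2411] 71.11035296616369
[[-0.2918  1.0149  0.2318  0.5286 -0.6385 -0.2906  0.0695 -0.3958]
 [-0.5275  0.0637  0.5841 -0.0746 -0.0533  0.1606 -0.8388  0.5448]]
guide [ 0.5623 -0.0525  1.2276] 70.33681923340113
[[ 0.1733  0.6799 -0.1288 -0.2964 -1.1835  0.5159]
 [-0.4115 -0.3705 -2.8513 -2.6597  2.9912  3.3856]]
guide [ 0.5622 -0.0473  1.2345] 70.73403163891825
[[ 0.0702  1.1976  0.3186  0.7501 -0.2773  0.0304  0.1892 -0.2343 -0.4528
  -0.1232 -0.7975 -0.7826 -1.2755  0.2436]
 [-1.277  -0.229   0.2547 -0.3165 -0.6499 -0.3342 -1.4147 -0.1345 -1.7195
  -1.8785 -4.4554 -4.0463  1.3233  1.442 ]]
stick [0.5968 0.228  1.6854] 96.5652847085704
[[-0.4332  0.0631 -0.0964  0.1475  0.2833  0.03  ]
 [-0.5419 -0.3027  0.2696  0.6359 -0.0622  0.0288]]
stick [0.5968 0.2226 1.6793] 96.21451893401897
[[-1.4492 -0.362   0.6296  0.451  -0.2104  0.4675]
 [-0.202   0.4357  0.1966 -0.6541 -0.5515  0.8684]]
stick [0.5971 0.2275 1.6832] 96.44177975096392
[[-0.1774  0.321   0.1375  0.3792  0.5144  0.2472 -1.6463 -0.6115  0.4186
   0.2962 -0.5412  0.1127]
 [-0.6887 -0.4126  0.1615  0.4906 -0.3269 -0.2355 -0.9985 -0.3733 -0.6708
  -1.5083 -1.2413  0.1715]]
blank [ 0.5579 -0.0607  1.272 ] [[ 0.0906  0.1115 -0.1365 -0.0654]
 [-0.1693 -0.2032  0.1199  0.252 ]]
```

```bash
cat >> h.py <<'E'
from scipy.spatial.transform import Rotation as Ro
from rig import sense
def go(x,y,z,yawdeg):
    s=sense();R=Ro.from_rotvec(s["tcp_rot"]);xt=R.as_matrix()[:,0]
    d=R.inv().apply(np.array([x,y,z])-s["tool_pos"])*1e3
    cur=np.degrees(np.arctan2(xt[1],xt[0]));dy=(yawdeg-cur+90)%180-90
    c,s_=np.cos(np.radians(yawdeg)),np.sin(np.radians(yawdeg))
    tgt=Ro.from_matrix(np.array([[c,s_,0],[s_,-c,0],[0,0,-1.]]).T)
    if abs(((yawdeg-cur+180)%360)-180)>90: tgt=tgt*Ro.from_rotvec([0,0,np.pi])
    rv=np.degrees((R.inv()*tgt).as_rotvec())
    d2=tgt.inv().apply(np.array([x,y,z])-s["tool_pos"])*1e3
    print("t",s["clock"],"pos",s["tool_pos"].round(4),"yaw",round(cur,2),"zaxis",R.as_matrix()[:,2].round(4),"gap",round(s["finger_gap"],4),"F",s["wrist_force"].round(1))
    print("shift now-axes",d.round(1),"norm",np.linalg.norm(d).round(1)," turn",rv.round(2)," shift tgt-axes",d2.round(1))
E
python3 -m creep '[-20,-34,0,0,0,0,87,-20,-34,0,0,0,0,87,-20,-34,0,0,0,0,87,-20,-34,0,0,0,0,87,-20,-34,0,0,0,0,87,-20,-34,0,0,0,0,87,-20,-34,0,0,0,0,87,-20,-34,0,0,0,0,87,-20,-34,0,0,0,0,87,-20,-34,0,0,0,0,87]'
python3 -c "
from h import *
go(.597,.2277,.2,96.5)"
```

```text
clock: 1.73
tool_pos: [0.4725, -0.3477, 0.2316]
tcp_rot: [2.511, -1.872, 0.004]
wrist_force: [-0.9, -0.1, -0.8]
finger_gap: 0.0871
t 1.7333 pos [ 0.4725 -0.3477  0.2316] yaw -73.42 zaxis [-0.0039 -0.0092 -1.    ] gap 0.0871 F [-0.9 -0.1 -0.8]
shift now-axes [-516.1 -283.7   25.8] norm 589.5  turn [ 0.33 -0.47 10.08]  shift tgt-axes [-557.6 -188.9   31.6]
```

```bash
python3 -m creep '[-34,-19,0,0,0,1,87,-35,-18,0,0,0,1,87,-35,-18,0,0,0,1,87,-35,-17,0,0,0,1,87,-35,-17,0,0,0,1,87,-36,-16,0,0,0,1,87,-36,-15,0,0,0,1,87,-36,-15,0,0,0,1,87,-36,-14,0,0,0,1,87,-36,-14,0,0,0,1,87]' 
python3 -c "
from h import *
go(.597,.2277,.2,96.5)"
```

```text
clock: 2.57
tool_pos: [0.5656, 0.0509, 0.2304]
tcp_rot: [2.332, -2.097, 0.019]
wrist_force: [0.9, -0.6, -0.3]
finger_gap: 0.0871
t 2.5667 pos [0.5656 0.0509 0.2304] yaw -83.91 zaxis [ 0.0057 -0.0119 -0.9999] gap 0.0871 F [ 0.9 -0.6 -0.3]
shift now-axes [-172.9  -49.9   28.4] norm 182.1  turn [-0.25 -0.71 -0.41]  shift tgt-axes [-172.1  -51.2   30.4]
```

```bash
python3 -m creep '[-37,-11,5,0,-0.3,0,87,-37,-11,5,0,-0.3,0,87,-37,-11,5,0,0,0,87,-34,-10,5,0,0,0,87,-20,-5,5,0,0,0,87,-8,-2,3,0,0,0,87,0,0,0,0,0,0,87,0,0,0,0,0,0,87]'
python3 - <<'E'
from h import *
from rig import camera
import cv2
go(.597,.2277,.068,96.5)
for c in("top","side"):
    cv2.imwrite(f"pics/{c}1.png",camera(c))
E
```

```text
clock: 3.23
tool_pos: [0.5972, 0.2486, 0.202]
tcp_rot: [-2.343, 2.079, -0.004]
wrist_force: [1.0, -0.2, -0.2]
finger_gap: 0.0867
t 3.2333 pos [0.5972 0.2486 0.202 ] yaw -83.18 zaxis [ 0.0079  0.0053 -1.    ] gap 0.0867 F [ 1.  -0.2 -0.2]
shift now-axes [ 21.3   3.8 133.9] norm 135.6  turn [-0.49  0.25  0.32]  shift tgt-axes [ 20.7   2.5 134. ]
```

View pics/side1.png

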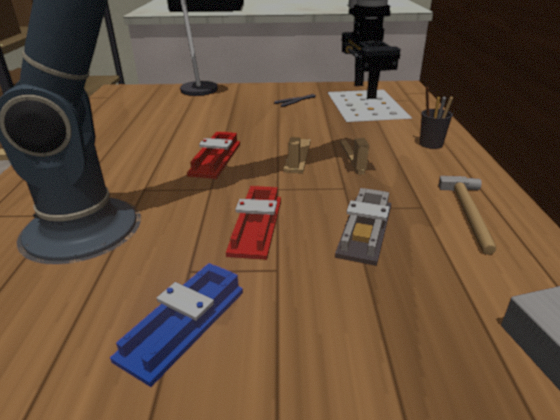

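The side view shows the gripper above the slim stick's handle at (370,70), nothing disturbed. I'll correct the offset and descend.

```bash
python3 -m creep '[12,2,10,0,0,0,87,9,1,10,0,0,0,87,0,0,5,0,0,0,87,0,0,0,0,0,0,87,0,0,0,0,0,0,87]'
python3 - <<'E'
from h import *
from rig import camera
import cv2
go(.597,.2277,.05,96.5)
a=camera("top");cv2.imwrite("pics/top2.png",cv2.resize(a[90:230,80:260],None,fx=4,fy=4))
E
```

```text
clock: 3.75
tool_pos: [0.5986, 0.2137, 0.1753]
tcp_rot: [-2.33, 2.099, -0.012]
wrist_force: [0.2, 0.1, -0.2]
finger_gap: 0.0872
t 3.75 pos [0.5986 0.2137 0.1753] yaw -84.03 zaxis [ 9.6e-03 -4.0e-04 -1.0e+00] gap 0.0872 F [ 0.2  0.1 -0.2]
shift now-axes [-14.3   1.3 125.3] norm 126.1  turn [-0.55 -0.08 -0.53]  shift tgt-axes [-14.1   0.  125.3]
```

View pics/top2.png

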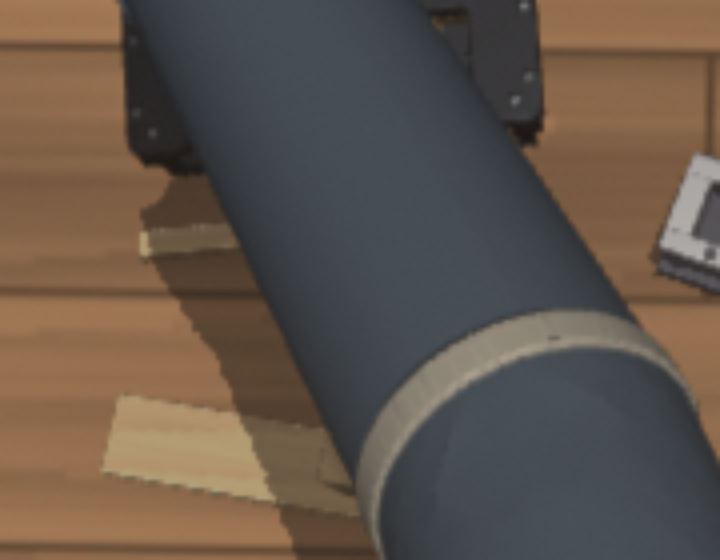

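```bash
python3 -m creep '[-7,0,10,0,0,0,87,0,0,20,0,0,0,87,0,0,10,0,0,0,87,0,0,0,0,0,0,87,0,0,0,0,0,0,87]'
python3 - <<'E'
from h import *
go(.597,.2277,.05,96.5)
E
python3 -m creep '[0,0,0,0,0,0,87,0,0,0,0,0,0,87]'
python3 - <<'E'
from h import *
go(.597,.2277,.05,96.5)
E
```

```text
clock: 4.22
tool_pos: [0.5988, 0.2243, 0.1338]
tcp_rot: [-2.328, 2.094, -0.011]
wrist_force: [-0.5, 0.2, -0.4]
finger_gap: 0.0873
t 4.2167 pos [0.5988 0.2243 0.1338] yaw -83.94 zaxis [ 0.0121  0.0026 -0.9999] gap 0.0873 F [-0.5  0.2 -0.4]
shift now-axes [-3.5  2.4 83.8] norm 83.9  turn [-0.7   0.07 -0.44]  shift tgt-axes [-3.6  1.4 83.8]
clock: 4.38
tool_pos: [0.5988, 0.2254, 0.1342]
tcp_rot: [-2.329, 2.092, -0.011]
wrist_force: [-0.2, 0.5, 1.0]
finger_gap: 0.0871
t 4.3833 pos [0.5988 0.2254 0.1342] yaw -83.87 zaxis [ 0.0122  0.0033 -0.9999] gap 0.0871 F [-0.2  0.5  1. ]
shift now-axes [-2.3  2.6 84.2] norm 84.2  turn [-0.72  0.11 -0.37]  shift tgt-axes [-2.4  1.5 84.2]
```

```bash
python3 -m creep '[-2,1,12,-0.7,0,-0.3,87,0,0,12,0,0,0,87,0,0,12,0,0,0,87,0,0,12,0,0,0,87,0,0,12,0,0,0,87,0,0,8,0,0,0,87,0,0,0,0,0,0,87,0,0,0,0,0,0,87]'
python3 - <<'E'
from h import *
go(.597,.2277,.05,96.5)
E
```

```text
clock: 5.05
tool_pos: [0.5977, 0.2278, 0.0588]
tcp_rot: [-2.343, 2.092, 0.003]
wrist_force: [1.0, 0.6, 0.4]
finger_gap: 0.0873
t 5.05 pos [0.5977 0.2278 0.0588] yaw -83.53 zaxis [-0.0012  0.0018 -1.    ] gap 0.0873 F [1.  0.6 0.4]
shift now-axes [0.1 0.7 8.8] norm 8.8  turn [ 0.06  0.11 -0.03]  shift tgt-axes [0.1 0.7 8.8]
```

```bash
python3 -m creep '[0,0,6,0,0,0,87,0,0,0,0,0,0,60,0,0,0,0,0,0,45,0,0,0,0,0,0,30,0,0,0,0,0,0,30,0,0,0,0,0,0,30,0,0,0,0,0,0,30,0,0,0,0,0,0,30]' 35
python3 - <<'E'
from h import *
from rig import camera
import cv2
go(.597,.2277,.2,96.5)
a=camera("side");cv2.imwrite("pics/side3.png",cv2.resize(a[60:270,230:440],None,fx=2.8,fy=2.8))
E
```

```text
clock: 5.72
tool_pos: [0.5993, 0.2285, 0.0545]
tcp_rot: [-2.339, 2.09, 0.0]
wrist_force: [-0.1, -0.5, -0.8]
finger_gap: 0.0482
t 5.7167 pos [0.5993 0.2285 0.0545] yaw -83.56 zaxis [ 0.0031  0.0035 -1.    ] gap 0.0482 F [-0.1 -0.5 -0.8]
shift now-axes [ 1.000e-01  1.900e+00 -1.455e+02] norm 145.5  turn [-0.2   0.18 -0.06]  shift tgt-axes [   0.5    2.4 -145.5]
```

View pics/side3.png

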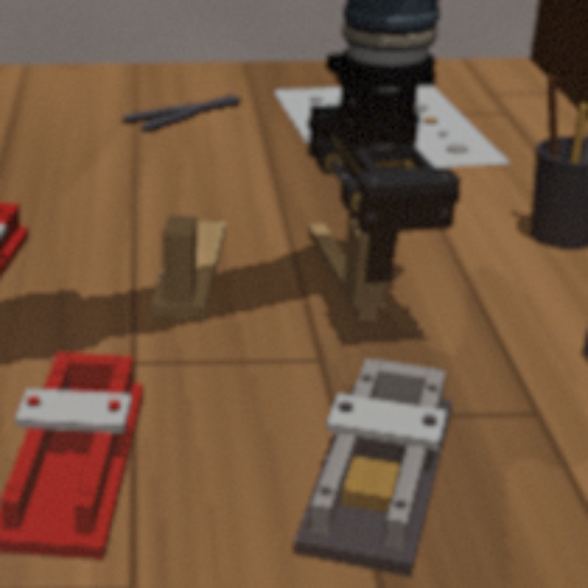

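The side view shows the jaws straddling the handle at crop (368,250), with the finger slightly right of its middle. I'll shift 2 mm left, then close.

```bash
python3 -m creep '[0,4,2,0,0,0,50,0,0,0,0,0,0,46,0,0,0,0,0,0,30,0,0,0,0,0,0,30,0,0,0,0,0,0,30,0,0,0,0,0,0,30,0,0,0,0,0,0,30]' 35
python3 - <<'E'
from h import *
go(.597,.2277,.2,96.5)
E
```

```text
clock: 6.35
tool_pos: [0.5948, 0.2281, 0.0525]
tcp_rot: [-2.339, 2.09, 0.0]
wrist_force: [-0.3, -0.7, -0.3]
finger_gap: 0.0398
t 6.35 pos [0.5948 0.2281 0.0525] yaw -83.54 zaxis [ 0.0032  0.0036 -1.    ] gap 0.0398 F [-0.3 -0.7 -0.3]
shift now-axes [   0.2   -2.7 -147.5] norm 147.5  turn [-0.2   0.18 -0.04]  shift tgt-axes [   0.6   -2.2 -147.5]
```

```bash
python3 -m creep '[0,0,-8,0,0,0,30,0,0,-12,0,0,0,30,0,0,-15,0,0,0,30,0,0,-15,0,0,0,30,0,0,-15,0,0,0,30,0,0,-15,0,0,0,30,0,0,-10,0,0,0,30,0,0,0,0,0,0,30]' 35
python3 - <<'E'
from h import *
go(.477,-.293,.16,71.1)
from rig import camera
import cv2
a=camera("side");cv2.imwrite("pics/side4.png",cv2.resize(a[30:240,230:440],None,fx=2.8,fy=2.8))
E
```

```text
clock: 7.02
tool_pos: [0.5941, 0.2276, 0.1513]
tcp_rot: [-2.34, 2.089, 0.0]
wrist_force: [-0.1, 0.7, -0.1]
finger_gap: 0.0397
t 7.0167 pos [0.5941 0.2276 0.1513] yaw -83.53 zaxis [ 0.003   0.0035 -1.    ] gap 0.0397 F [-0.1  0.7 -0.1]
shift now-axes [504.1 175.  -10.9] norm 533.7  turn [-0.15  0.22 25.37]  shift tgt-axes [530.5 -57.8  -8.7]
```

View pics/side4.png

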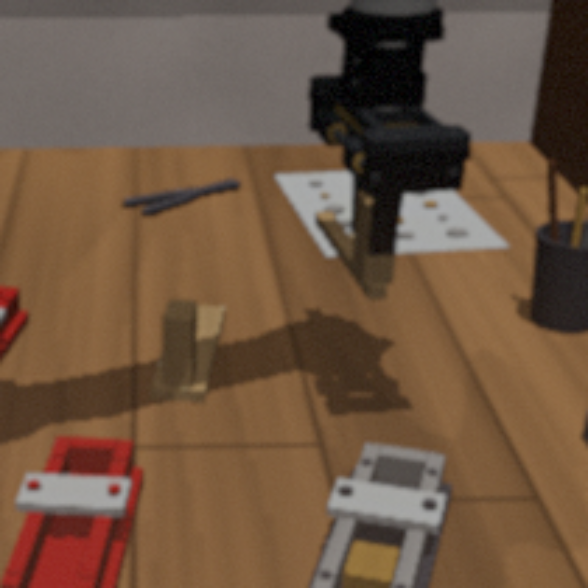

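The stick is lifted and held level, with its sole off the bench at crop (375,285). Next I'll carry it over to the mouth side.

```bash
python3 -m creep '[20,7,-2,0,0,2.5,30,30,9,-2,0,0,2.5,30,36,9,-2,0,0,2.5,30,36,7,-2,0,0,2.5,30,36,6,0,0,0,2.5,30,36,4,0,0,0,2.5,30,36,2,0,0,0,2.5,30,36,1,0,0,0,2.5,30,36,-1,0,0,0,2.5,30,36,-3,0,0,0,2.5,30]' 35
python3 - <<'E'
from h import *
go(.477,-.293,.16,71.1)
E
```

```text
clock: 7.9
tool_pos: [0.5124, -0.1092, 0.1495]
tcp_rot: [-1.835, 2.55, 0.022]
wrist_force: [-0.0, -0.4, -1.0]
finger_gap: 0.0396
t 7.9 pos [ 0.5124 -0.1092  0.1495] yaw -108.53 zaxis [-0.0077  0.0116 -0.9999] gap 0.0396 F [-0.  -0.4 -1. ]
shift now-axes [185.4 -24.7 -12.4] norm 187.5  turn [0.63 0.49 0.38]  shift tgt-axes [185.4 -26.  -10.5]
```

```bash
python3 -m creep '[36,-5,-2,0.3,0.2,0.2,30,36,-5,-2,0.2,0.2,0.2,30,36,-5,-2,0,0,0,30,28,-4,0,0,0,0,30,16,-2,0,0,0,0,30,8,-1,0,0,0,0,30,0,0,0,0,0,0,30,0,0,0,0,0,0,30,0,0,0,0,0,0,30]' 35
python3 - <<'E'
from h import *
go(.477,-.293,.16,71.1)
E
```

```text
clock: 8.65
tool_pos: [0.47, -0.2829, 0.1488]
tcp_rot: [1.799, -2.563, -0.016]
wrist_force: [-0.1, -0.1, -1.0]
finger_gap: 0.0397
t 8.65 pos [ 0.47   -0.2829  0.1488] yaw -109.87 zaxis [-0.0145  0.0025 -0.9999] gap 0.0397 F [-0.1 -0.1 -1. ]
shift now-axes [  7.2  -9.8 -11.3] norm 16.6  turn [ 0.83 -0.14 -0.98]  shift tgt-axes [  7.3  -9.9 -11.2]
```

```bash
python3 -m creep '[4,-4,0,0.8,-0.1,-1,30,0,0,0,0,0,0,30,0,0,0,0,0,0,30,0,0,0,0,0,0,30,0,0,0,0,0,0,30]' 35
python3 - <<'E'
from h import *
go(.477,-.293,.16,71.1)
from rig import camera
import cv2
a=camera("side");cv2.imwrite("pics/side5.png",cv2.resize(a[130:350,270:480],None,fx=2.7,fy=2.7))
a=camera("top");cv2.imwrite("pics/top5.png",cv2.resize(a[110:260,230:430],None,fx=4,fy=4))
E
```

```text
clock: 9.07
tool_pos: [0.4751, -0.2793, 0.1482]
tcp_rot: [-1.842, 2.543, 0.006]
wrist_force: [0.2, -0.3, -0.7]
finger_gap: 0.0398
t 9.0667 pos [ 0.4751 -0.2793  0.1482] yaw -108.16 zaxis [-0.0015  0.0039 -1.    ] gap 0.0398 F [ 0.2 -0.3 -0.7]
shift now-axes [ 12.4  -6.1 -11.9] norm 18.2  turn [0.15 0.19 0.74]  shift tgt-axes [ 12.3  -6.3 -11.8]
```

View pics/side5.png

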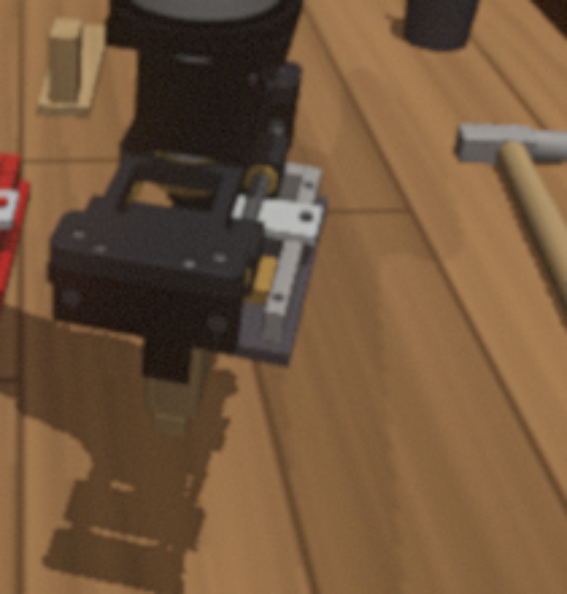

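View pics/top5.png

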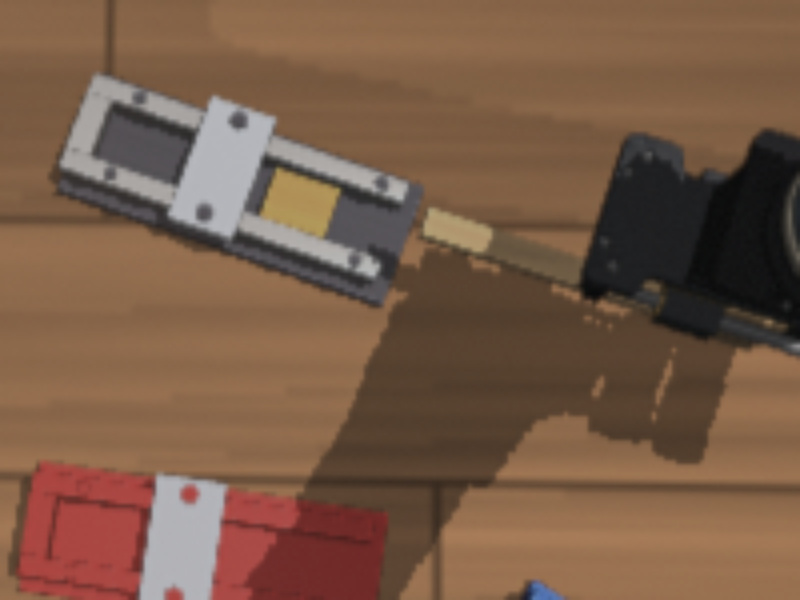

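```bash
cat >> h.py <<'E'
def ray(c,px,z):
    k=get_calibration(c);d=k["R"].T@np.array([(px[0]-k["cx"])/k["fx"],(px[1]-k["cy"])/k["fy"],1.]);o=-k["R"].T@k["t"]
    return o+d*(z-o[2])/d[2]
GP=np.array([.5611,-.0469]);GA=np.radians(71.1)
def guide(p):
    d=np.asarray(p)[:2]-GP;c,s=np.cos(GA),np.sin(GA);return np.array([c*d[0]+s*d[1],-s*d[0]+c*d[1]])
E
python3 - <<'E'
from h import *
s=sense();zs=s["tool_pos"][2]-.0525
P=[ray("top",p,zs+.012) for p in unc([(428,206),(421,237),(585,258),(500,265)],4,(230,110))]
for p in P: print(p.round(4),guide(p).round(4))
d=P[2]-P[0];print("yaw",np.degrees(np.arctan2(-d[1],-d[0])), "tcp",guide(s["tool_pos"]))
tip=(P[0]+P[1])/2; o=tip[:2]-.165*np.array([np.cos(np.radians(71.8)),np.sin(np.radians(71.8))]);print("origin",o,"tcp-origin",s["tool_pos"][:2]-o,"guide",guide(o),guide(tip))
E
```

```text
[ 0.5365 -0.1252  0.1077] [-0.082  -0.0021]
[ 0.5194 -0.1214  0.1077] [-0.084   0.0153]
[ 0.5091 -0.2092  0.1077] [-0.1704 -0.0034]
[ 0.5046 -0.1637  0.1077] [-0.1288  0.0156]
yaw 71.91157903719514 tcp [-0.24809816  0.00605801]
origin [ 0.47642721 -0.28003019] tcp-origin [-0.00142192  0.00037045] guide [-0.24798805  0.00459276] [-0.08300036  0.00660857]
```

```bash
cat >> h.py <<'E'
def gog(gx,gy,z,yaw=71.1):
    c,s=np.cos(GA),np.sin(GA);print("tcp guide now",(guide(sense()["tool_pos"])*1e3).round(1))
    go(GP[0]+c*gx-s*gy,GP[1]+s*gx+c*gy,z,yaw)
E
python3 -m creep '[10,-3,5,0,0,0.7,30,10,-2,10,0.1,0.2,0,30,0,0,12,0,0,0,30,0,0,12,0,0,0,30,0,0,12,0,0,0,30,0,0,8,0,0,0,30,0,0,0,0,0,0,30,0,0,0,0,0,0,30]' 35
python3 -c "
from h import *
gog(-.268,.001,.068)"
```

```text
clock: 9.83
tool_pos: [0.4712, -0.3086, 0.0827]
tcp_rot: [1.815, -2.559, 0.003]
wrist_force: [-0.7, -0.2, -0.9]
finger_gap: 0.0397
tcp guide now [-276.7    0.3]
t 9.8333 pos [ 0.4712 -0.3086  0.0827] yaw -109.33 zaxis [-0.0024 -0.0038 -1.    ] gap 0.0397 F [-0.7 -0.2 -0.9]
shift now-axes [-8.8  0.8 14.6] norm 17.1  turn [ 0.06 -0.25 -0.43]  shift tgt-axes [-8.7  0.7 14.7]
```

```bash
python3 -m creep '[0,0,8,0,0,-0.3,30,0,0,5,0,0,0,30,0,0,0,0,0,0,30,0,0,0,0,0,0,30]' 35
python3 - <<'E'
from h import *
gog(-.22,.001,.068)
from rig import camera
import cv2
a=camera("side");cv2.imwrite("pics/side6.png",cv2.resize(a[130:350,270:480],None,fx=2.7,fy=2.7))
a=camera("top");cv2.imwrite("pics/top6.png",cv2.resize(a[110:260,230:430],None,fx=4,fy=4))
E
```

```text
clock: 10.17
tool_pos: [0.4716, -0.3099, 0.0691]
tcp_rot: [1.821, -2.555, 0.006]
wrist_force: [-0.2, 0.8, -0.5]
finger_gap: 0.0395
tcp guide now [-277.8   -0.6]
t 10.1667 pos [ 0.4716 -0.3099  0.0691] yaw -109.05 zaxis [-9.0e-04 -5.1e-03 -1.0e+00] gap 0.0395 F [-0.2  0.8 -0.5]
shift now-axes [-57.8   1.7   0.9] norm 57.8  turn [-0.05 -0.29 -0.15]  shift tgt-axes [-57.8   1.6   1.1]
```

View pics/side6.png

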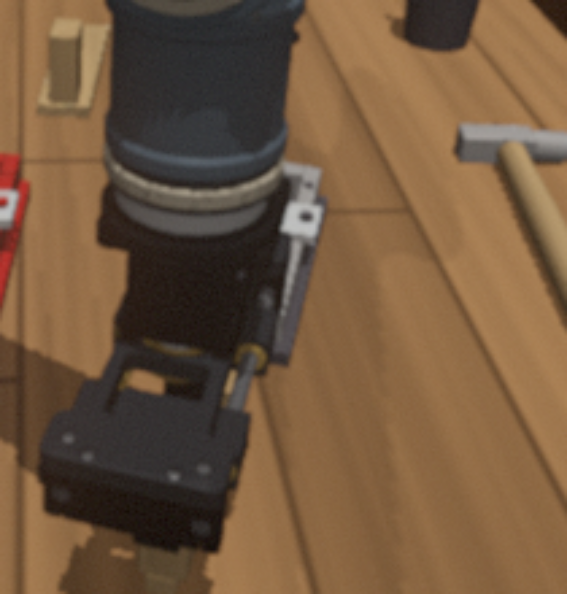

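View pics/top6.png

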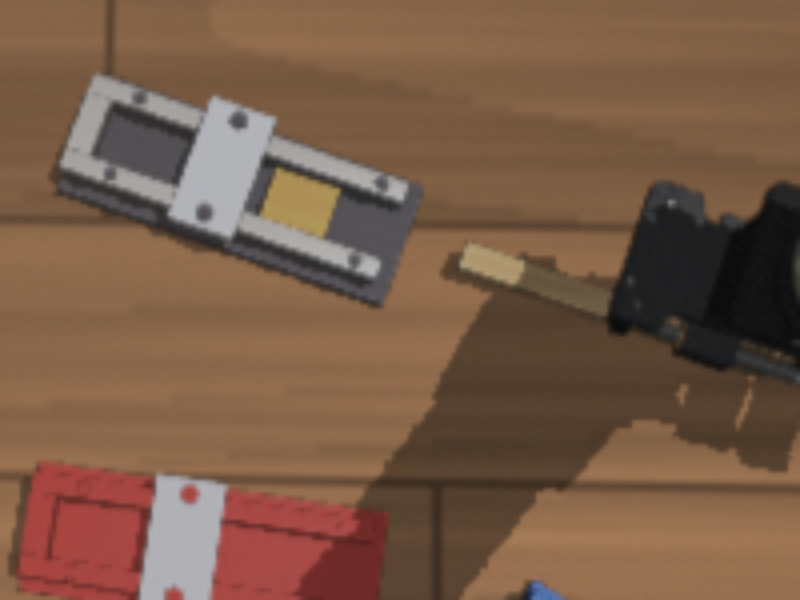

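Run:
```python
from h import *
P=[ray("top",p,.0285) for p in unc([(466,243),(459,269),(610,290)],4,(230,110))]
for p in P: print(guide(p).round(4))
# side view of channel mouth from same pic: rail ends & plate
for p in unc([(405,205),(374,278)],4,(230,110)): print("rail end outer",guide(ray("top",p,.036)).round(4))
```

```text
[-0.1127 -0.0099]
[-0.1138  0.0061]
[-0.1997 -0.0116]
rail end outer [-0.0719 -0.0174]
rail end outer [-0.0691  0.0293]
```

Tip is measured at guide (-113, -2) mm with 16 mm width, about 16 mm over the bench, which matches what it should be. Now the insertion.

```bash
python3 -m creep '[-8,1,0,0,-0.2,0,30,-10,1,0,0,0,0,30,-10,1,0,0,0,0,30,-10,0,0,0,0,0,30,-10,0,0,0,0,0,30,-8,0,0,0,0,0,30,-3,0,0,0,0,0,30,0,0,0,0,0,0,30]' 35
python3 - <<'E'
from h import *
gog(-.092,.001,.068)
from rig import camera
import cv2
a=camera("top");cv2.imwrite("pics/top7.png",cv2.resize(a[110:260,230:430],None,fx=4,fy=4))
E
```

```text
clock: 10.93
tool_pos: [0.4917, -0.2445, 0.0709]
tcp_rot: [-1.828, 2.552, -0.006]
wrist_force: [0.4, 0.4, -0.5]
finger_gap: 0.0395
tcp guide now [-209.4    1.7]
t 10.9333 pos [ 0.4917 -0.2445  0.0709] yaw -108.79 zaxis [ 0.004  -0.0016 -1.    ] gap 0.0395 F [ 0.4  0.4 -0.5]
shift now-axes [-117.4   -0.9    2.9] norm 117.4  turn [-0.24 -0.01  0.11]  shift tgt-axes [-117.4   -0.7    2.9]
```

View pics/top7.png

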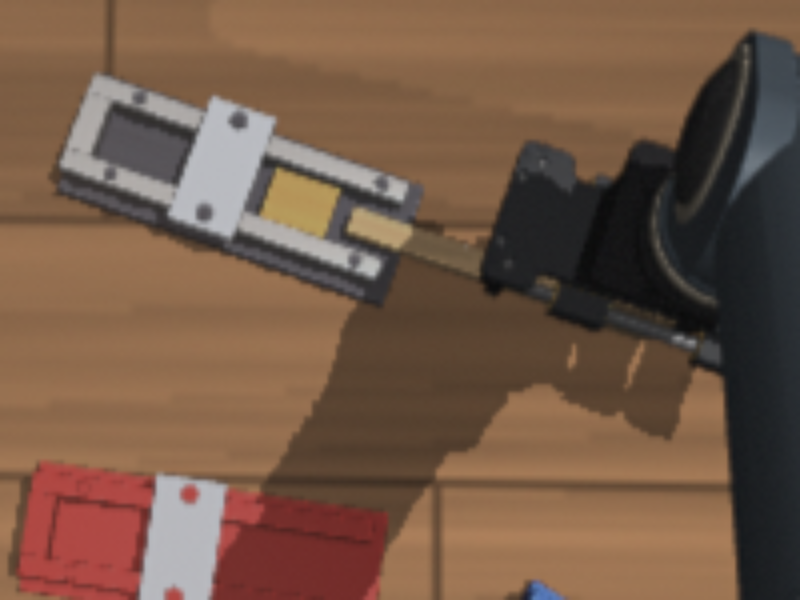

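The tongue tip is at (350,220) in the crop, centred between the rails behind the blank. I'll push now.

```bash
python3 -m creep '[-6,0,2,0,0,0,30,-8,0,1,0,0,0,30,-8,0,0,0,0,0,30,-8,0,0,0,0,0,30,-8,0,0,0,0,0,30,-8,0,0,0,0,0,30,-4,0,0,0,0,0,30,0,0,0,0,0,0,30]' 35
python3 - <<'E'
from h import *
gog(-.092,.001,.068)
from rig import camera
import cv2
a=camera("top");cv2.imwrite("pics/top8.png",cv2.resize(a[110:260,230:430],None,fx=4,fy=4))
E
```

```text
clock: 11.65
tool_pos: [0.5088, -0.1955, 0.0675]
tcp_rot: [-1.824, 2.557, -0.008]
wrist_force: [0.1, -0.4, -1.2]
finger_gap: 0.04
tcp guide now [-157.5    1.4]
t 11.65 pos [ 0.5088 -0.1955  0.0675] yaw -109.02 zaxis [ 0.0035 -0.004  -1.    ] gap 0.04 F [ 0.1 -0.4 -1.2]
shift now-axes [-65.5  -0.2  -0.7] norm 65.5  turn [-0.27 -0.15 -0.12]  shift tgt-axes [-65.5  -0.4  -0.5]
```

View pics/top8.png

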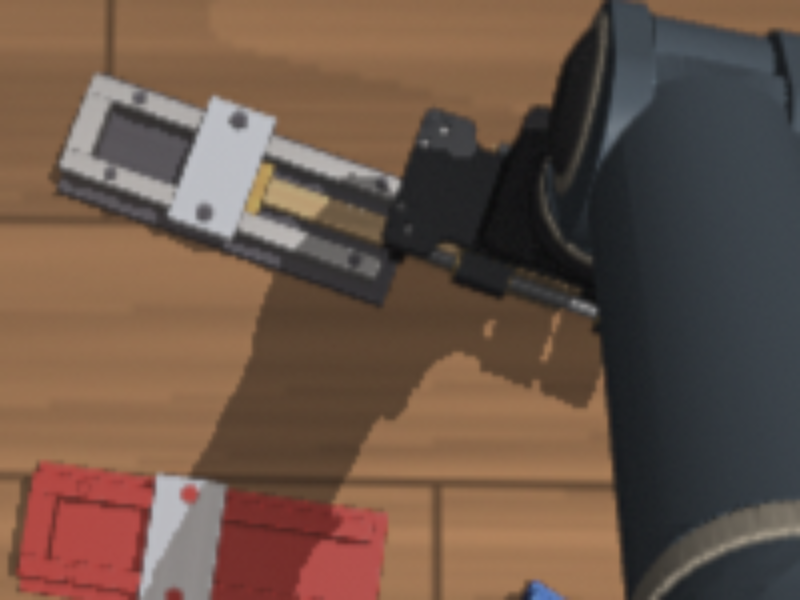

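The blank is moving squarely under the bridge, its rear edge at (262,190) with the tongue behind it. I'll keep pushing.

```bash
python3 -m creep '[-6,0,0,0,0,0,30,-8,0,0,0,0,0,30,-8,0,0,0,0,0,30,-8,0,0,0,0,0,30,-8,0,0,0,0,0,30,-6,0,0,0,0,0,30,-3,0,0,0,0,0,30,0,0,0,0,0,0,30]' 35
python3 - <<'E'
from h import *
gog(-.092,.001,.068)
E
```

```text
clock: 12.37
tool_pos: [0.5254, -0.1469, 0.0673]
tcp_rot: [-1.823, 2.559, -0.008]
wrist_force: [-0.8, -0.7, -1.6]
finger_gap: 0.0397
tcp guide now [-106.2    1.4]
t 12.3667 pos [ 0.5254 -0.1469  0.0673] yaw -109.07 zaxis [ 0.0032 -0.0043 -1.    ] gap 0.0397 F [-0.8 -0.7 -1.6]
shift now-axes [-14.2  -0.3  -0.8] norm 14.2  turn [-0.25 -0.17 -0.17]  shift tgt-axes [-14.2  -0.4  -0.7]
```

```bash
python3 -m creep '[-3,0,0,0,0,0,30,-3,0,0,0,0,0,30,-2,0,0,0,0,0,30,-2,0,0,0,0,0,30,0,0,0,0,0,0,30,0,0,0,0,0,0,30]' 35
python3 - <<'E'
from h import *
gog(-.092,.001,.068)
from rig import camera
import cv2
a=camera("top");cv2.imwrite("pics/top9.png",cv2.resize(a[110:220,230:350],None,fx=6,fy=5))
E
```

```text
clock: 12.87
tool_pos: [0.5287, -0.1372, 0.0672]
tcp_rot: [1.821, -2.559, 0.008]
wrist_force: [-0.8, -1.4, -0.8]
finger_gap: 0.0398
tcp guide now [-95.9   1.4]
t 12.8667 pos [ 0.5287 -0.1372  0.0672] yaw -109.14 zaxis [ 0.0026 -0.0048 -1.    ] gap 0.0398 F [-0.8 -1.4 -0.8]
shift now-axes [-3.9 -0.4 -0.8] norm 4.0  turn [-0.23 -0.21 -0.24]  shift tgt-axes [-3.9 -0.4 -0.8]
```

View pics/top9.png

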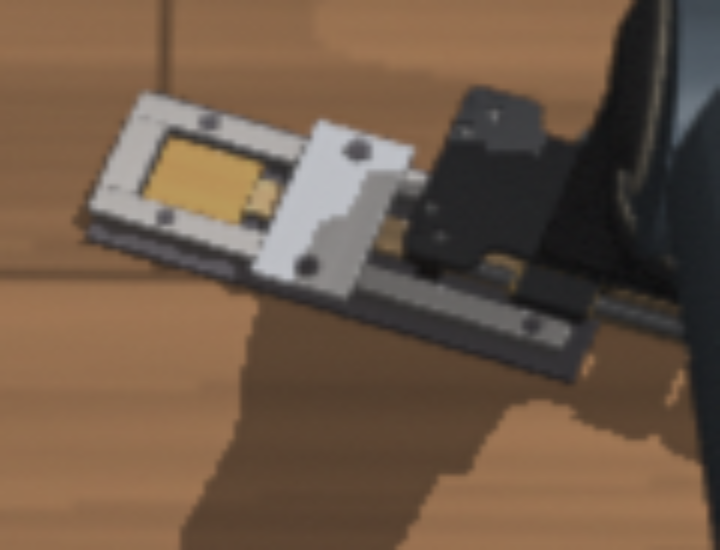

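The blank's front edge at (150,165) is nearly against the stop, and the tongue shows behind it. One more small nudge, watching the force.

```bash
python3 -m creep '[-2,0,0,0,0,0,30,-2,0,0,0,0,0,30,0,0,0,0,0,0,30,0,0,0,0,0,0,30]' 35
python3 - <<'E'
from h import *
gog(-.27,.001,.068)
from rig import camera
import cv2
a=camera("top");cv2.imwrite("pics/top10.png",cv2.resize(a[110:220,230:350],None,fx=6,fy=5))
E
```

```text
clock: 13.25
tool_pos: [0.5291, -0.136, 0.0673]
tcp_rot: [1.816, -2.56, 0.01]
wrist_force: [-0.6, -0.6, -1.0]
finger_gap: 0.0398
tcp guide now [-94.7   1.4]
t 13.25 pos [ 0.5291 -0.136   0.0673] yaw -109.3 zaxis [ 0.0011 -0.0074 -1.    ] gap 0.0398 F [-0.6 -0.6 -1. ]
shift now-axes [175.3  -1.6   0.5] norm 175.3  turn [-0.2  -0.38 -0.4 ]  shift tgt-axes [175.3  -0.4  -0.7]
```

View pics/top10.png

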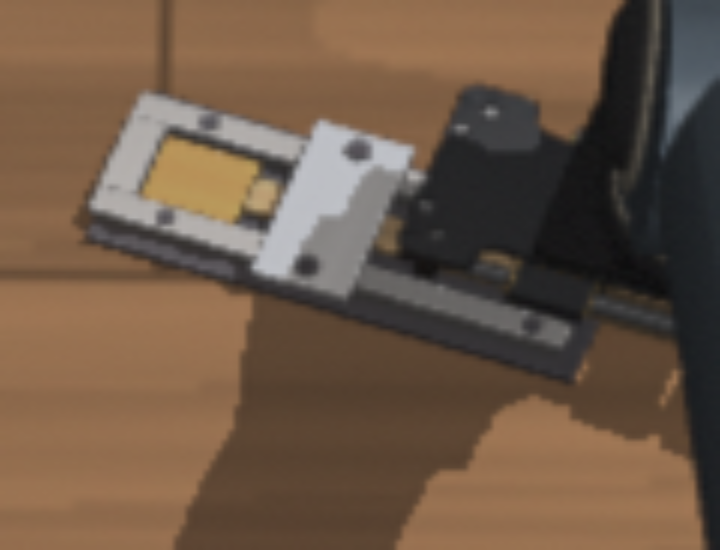

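It moved only 1.2 of 4 mm and stopped at guide x -94.7 mm (expected -95), so the blank is home. Now I'll draw the stick out.

```bash
python3 -m creep '[6,0,0,0,-0.3,-0.3,30,12,0,0,0,0,0,30,16,0,0,0,0,0,30,18,0,0,0,0,0,30,18,0,0,0,0,0,30,18,0,0,0,0,0,30,12,0,0,0,0,0,30,4,0,0,0,0,0,30]' 35
python3 - <<'E'
from h import *
gog(-.29,.001,.068)
E
```

```text
clock: 13.97
tool_pos: [0.4933, -0.2395, 0.0668]
tcp_rot: [-1.828, 2.55, -0.003]
wrist_force: [-0.4, -0.0, -1.5]
finger_gap: 0.0397
tcp guide now [-204.2    1.8]
t 13.9667 pos [ 0.4933 -0.2395  0.0668] yaw -108.73 zaxis [ 0.0046  0.0013 -1.    ] gap 0.0397 F [-0.4 -0.  -1.5]
shift now-axes [85.8 -0.5 -1.4] norm 85.8  turn [-0.22  0.15  0.17]  shift tgt-axes [85.8 -0.8 -1.2]
```

```bash
python3 -m creep '[12,0,0,0,0,0,30,18,0,0,0,0,0,30,18,0,0,0,0,0,30,18,0,0,0,0,0,30,12,0,0,0,0,0,30,6,0,0,0,0,0,30,0,0,0,0,0,0,30,0,0,0,0,0,0,30,0,0,0,0,0,0,30]' 35
python3 - <<'E'
from h import *
gog(-.30,.001,.0525)
from rig import camera
import cv2
a=camera("top");cv2.imwrite("pics/top11.png",cv2.resize(a[110:260,230:430],None,fx=4,fy=4))
a=camera("side");cv2.imwrite("pics/side11.png",cv2.resize(a[150:370,230:440],None,fx=2.7,fy=2.7))
E
```

```text
clock: 14.72
tool_pos: [0.4638, -0.3242, 0.0661]
tcp_rot: [-1.828, 2.547, -0.0]
wrist_force: [0.3, 0.0, -0.9]
finger_gap: 0.0398
tcp guide now [-293.9    2.2]
t 14.7167 pos [ 0.4638 -0.3242  0.0661] yaw -108.68 zaxis [ 0.0055  0.0038 -1.    ] gap 0.0398 F [ 0.3  0.  -0.9]
shift now-axes [ 6.2 -1.1 13.5] norm 14.9  turn [-0.23  0.31  0.22]  shift tgt-axes [ 6.1 -1.2 13.6]
```

View pics/top11.png

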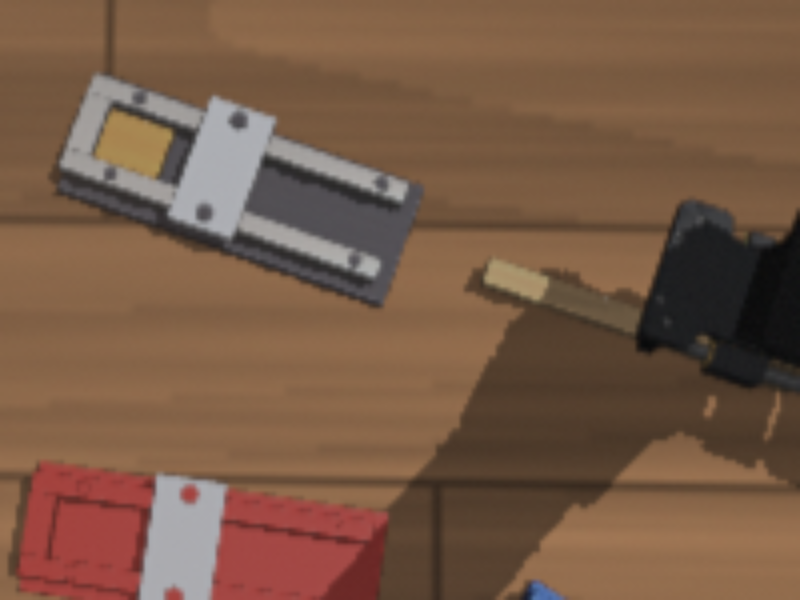

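View pics/side11.png

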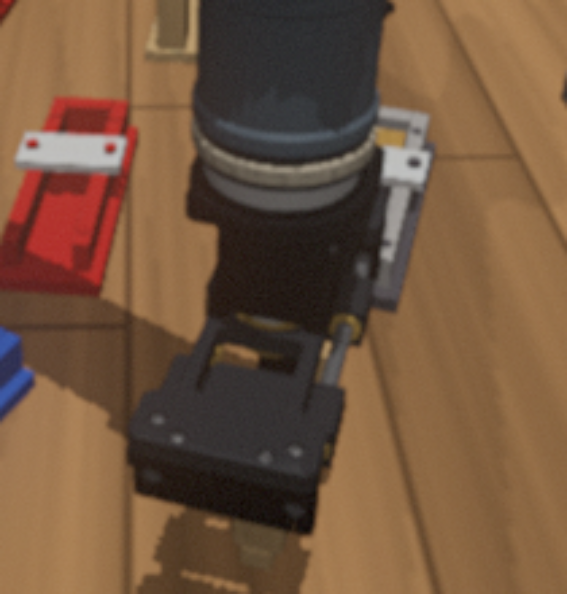

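The blank sits at the stop (crop 135,143) and the stick is out, its tip at (488,270), about 60 mm clear of the guide. I'll lower it to the bench.

```bash
python3 -m creep '[0,0,6,-0.2,0.3,0,30,0,0,5,0,0,0,30,0,0,2,0,0,0,30,0,0,2,0,0,0,30,0,0,0,0,0,0,30,0,0,0,0,0,0,30]' 35
python3 - <<'E'
from h import *
gog(-.30,.001,.0525)
E
```

```text
clock: 15.32
tool_pos: [0.4667, -0.3214, 0.0531]
tcp_rot: [-1.839, 2.546, -0.003]
wrist_force: [0.8, 1.0, -0.8]
finger_gap: 0.0399
tcp guide now [-290.3    0.4]
t 15.3167 pos [ 0.4667 -0.3214  0.0531] yaw -108.32 zaxis [ 0.0014 -0.0012 -1.    ] gap 0.0399 F [ 0.8  1.  -0.8]
shift now-axes [9.7 0.7 0.6] norm 9.7  turn [-0.09 -0.04  0.58]  shift tgt-axes [9.7 0.6 0.6]
```

```bash
python3 -m creep '[0,0,1.5,0,0,0,30,0,0,1.5,0,0,0,30,0,0,0,0,0,0,30,0,0,0,0,0,0,30]' 35
python3 - <<'E'
from h import *
gog(-.30,.001,.0525)
E
```

```text
clock: 15.65
tool_pos: [0.4674, -0.3213, 0.0528]
tcp_rot: [-1.84, 2.546, -0.003]
wrist_force: [-0.6, 0.9, -0.9]
finger_gap: 0.0395
tcp guide now [-289.9   -0.3]
t 15.65 pos [ 0.4674 -0.3213  0.0528] yaw -108.29 zaxis [ 0.0014 -0.0017 -1.    ] gap 0.0395 F [-0.6  0.9 -0.9]
shift now-axes [10.   1.4  0.3] norm 10.1  turn [-0.11 -0.07  0.61]  shift tgt-axes [10.1  1.3  0.3]
```

It asked for 3 mm and moved 0.3, at the same height as when it was grasped, so the sole is on the bench. I'll release and rise.

```bash
python3 -m creep '[0,0,0,0,0,0,45,0,0,0,0,0,0,55,0,0,0,0,0,0,70,0,0,0,0,0,0,85,0,0,0,0,0,0,85,0,0,0,0,0,0,85,0,0,0,0,0,0,85,0,0,0,0,0,0,85]' 20
python3 -c "
from h import *
gog(-.30,.001,.18)"
```

```text
clock: 16.32
tool_pos: [0.4671, -0.3205, 0.0507]
tcp_rot: [1.841, -2.545, -0.0]
wrist_force: [0.2, 1.0, -0.5]
finger_gap: 0.0815
tcp guide now [-289.3    0.3]
t 16.3167 pos [ 0.4671 -0.3205  0.0507] yaw -108.25 zaxis [-3.e-04 -0.e+00 -1.e+00] gap 0.0815 F [ 0.2  1.  -0.5]
shift now-axes [  10.7    0.8 -129.3] norm 129.7  turn [ 0.02 -0.01  0.65]  shift tgt-axes [  10.7    0.7 -129.3]
```

Rise, then move the arm toward -y, out of the cameras' way.

```bash
python3 -m creep '[0,0,-6,0,0,0,85,0,0,-12,0,0,0,85,0,0,-20,0,0,0,85,0,0,-25,0,0,0,85,0,0,-25,0,0,0,85,0,0,-25,0,0,0,85,0,0,-20,0,0,0,85,0,0,-10,0,0,0,85]' 
python3 -m creep '[20,0,0,0,0,0,85,30,8,0,0,0,0,85,30,10,0,0,0,0,85,30,10,0,0,0,0,85,30,10,0,0,0,0,85,30,10,0,0,0,0,85,25,8,0,0,0,0,85,12,4,0,0,0,0,85,0,0,0,0,0,0,85,0,0,0,0,0,0,85]'
python3 - <<'E'
from h import *
from rig import camera
import cv2
a=camera("top");cv2.imwrite("pics/top12.png",cv2.resize(a[100:280,230:470],None,fx=3.3,fy=3.3))
a=camera("side");cv2.imwrite("pics/side12.png",a)
E
```

```text
clock: 16.98
tool_pos: [0.4657, -0.3194, 0.2034]
tcp_rot: [1.841, -2.544, -0.006]
wrist_force: [-0.8, 0.3, -0.2]
finger_gap: 0.0847
clock: 17.82
tool_pos: [0.3436, -0.5027, 0.2126]
tcp_rot: [-1.849, 2.534, -0.013]
wrist_force: [1.2, -0.3, 1.3]
finger_gap: 0.085
```

View pics/top12.png

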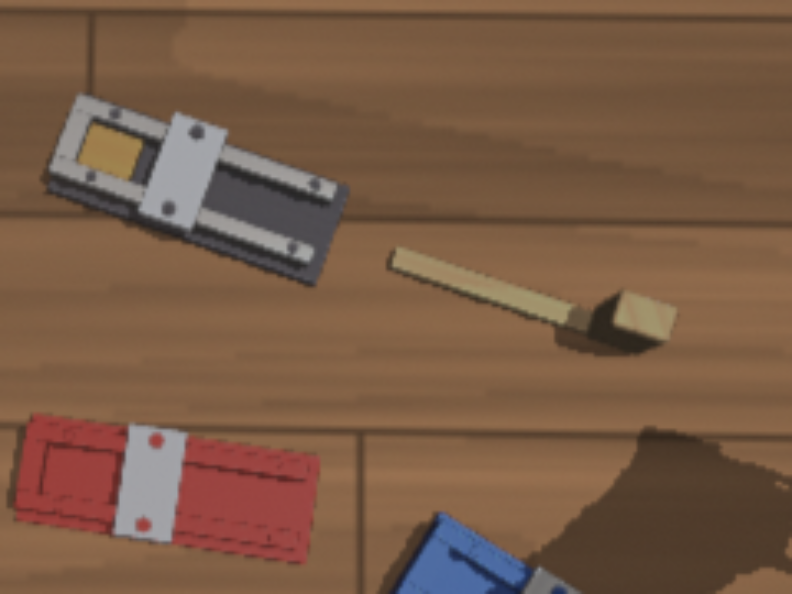

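View pics/side12.png

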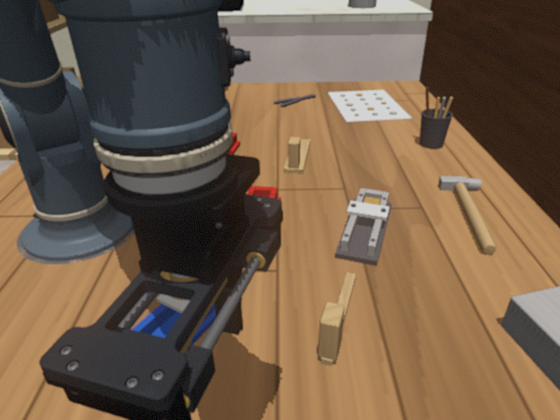

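The stick stands on its sole, with its handle at side (330,330) and tip at (348,280), clear of the guide. The wide stick hasn't moved, still at (297,154). One numeric check of the blank, then I'll hand in.

Run:
```python
from h import *
from rig import env
o=(230,100)
B=("top",unc([(93,122),(144,139),(131,181),(78,162)],3.3,o),[[.02,-.016,.026],[-.02,-.016,.026],[-.02,.016,.026],[.02,.016,.026]])
p,r=fit([B],[.6,0,1.24]);print("blank in guide",guide(p),np.degrees(p[2]),abs(r).max())
S=[[.02,-.013,.08],[-.02,-.013,.08],[-.02,.013,.08],[.02,.013,.08],[.165,-.008,.012],[.165,.008,.012]]
p,r=fit([("top",unc([(624,291),(677,310),(664,341),(613,323),(397,246),(388,267)],3.3,o),S)],[.47,-.32,1.24]);print("stick",p,guide(p),abs(r).max())
s=sense();print(s["clock"],abs(s["joint_velocities"]).max())
env.finish_job()
```

```text
blank in guide [ 0.08889647 -0.00200115] 71.77488872403308 0.4246919106668088
stick [ 0.4686324  -0.32126452  1.24760165] [-0.28952412 -0.0013892 ] 1.1559717539696521
17.9167 0.014060974208859472
the job is handed in; nothing more can be done
```

I pushed the brass blank home with the slim stick, drew the stick out and set it back on the bench. I handed the job in at 17.9 s; no verdict is reported.

- **Blank:** the last fit puts it at guide x ≈ 89 mm, y ≈ -2 mm, against a home position of 90 mm. The final push moved only 1.2 of the 4 mm asked for, which fits with the blank being against the stop.
- **Slim stick:** it stands upright on its sole at guide x ≈ -290 mm, with its tip about 45 mm short of the guide. That fit was a little looser, with residuals up to 1.2 px.
- **Everything else:** the wide stick looks unmoved in the last side picture.
- **Less certain:** the wrist force stayed within about 2 N of zero, too noisy to confirm the blank reaching the stop or the stick touching the bench. I judged both by the arm stopping short and by the pictures. An early side-camera fit of the guide was poor, so I used the top-camera fit, which held up during insertion.

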